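# Load the green cartridge into the pigment dosing pump

## Robot

A 6-joint arm with a two-finger parallel gripper is mounted at the origin on the work surface. World frame = base frame: x ahead of the robot, y to its left, z up, the work surface at z = 0. Lengths are in m, angles in rad, forces in N, time in s.
With the tool pointing down it reaches from about 0.275 to 0.75 m from the base axis. Payload 10.2 kg.
Tool frame: the origin (TCP) lies on the centre line of the jaws, within the pads' length; the fingertips stand 14 mm ahead of it and the grasp point (between the pads) lies 5 mm behind it (tcp_to_tips is the distance from the TCP to the fingertips, in m); z points along the fingers, y is the line along which they close (so a half turn about z gives the same grasp; the last joint's range is limited). The gripper opens to 88 mm and grips with 3 to 60 N. Pads are 18 mm wide; open, the fingers measure 123 mm over their backs; the gripper's body (75 mm by 187 mm) begins 45 mm behind the grasp point.
Start: joints at [0.912, 0.313, 1.498, -0, 1.331, -0.223], TCP at [0.222, 0.476, 0.253] pointing down, gripper open.
Joint ranges: [-2.94, 2.94], [-0.97, 2.17], [0.19, 2.56], [-1.23, 4.37], [0.02, 3.11], [-2.88, 2.88]. Speed limits (rad/s): [2.39, 2.39, 3.01, 3.14, 3.14, 3.14].

## Interface

Orientations are given as a 3x3 rotation matrix whose columns are the frame's x, y, z axes.
In Python, from plant import * gives the robot as it stands.
- The arm moves only by the tool move_arm, never from a script. Its arguments are lists of equal length, an entry for each row: "grip": the gripper command: -1 is fully open, 1 is shut, values between are in proportion; "translation": the shift along the world's x, y, z normalised to -1 to 1, where 1 is 0.8 m, a list of three; "delta_rot": the turn, a rotation vector about the world's x, y, z normalised to -1 to 1, where 1 is pi rad, a list of three. In form: {"grip": [grip, ...], "translation": [[tx, ty, tz], ...], "delta_rot": [[rx, ry, rz], ...]}. A call has 1 to 10 rows; each row shifts and turns the commanded pose from where the row before left it; what a row does not reach is not made up. A row lasts 1/10 s, in which the tool goes at most 50 mm and 8.59 degrees, less where a joint would pass 70% of its speed; a pose out of reach is approached as far as the arm can. A call with a number of a shift or a turn outside -1 to 1 is refused whole. A call with a gripper value outside its range is refused whole. The fingers move at their own pace and stop on an object; "newtons" is the grip in N (left out, the last holds). Time passes only in rows, so rows that do not move let the fingers close. It gives the time, the measured TCP pose, the force, the opening and the grip force at its end, in the units of the state.
- sense(): the state, without advancing time (a new reading comes with each control period).
- read_camera(name): name is "scene" or "top" or "wrist"; returns the picture (420x560x3 uint8, blue, green, red); there is no depth.
- get_calibration(name): a dict with "fx", "fy", "cx", "cy" (pixels), "rvec" (rotation vector, rad) and "tvec" (3), from world to camera coordinates, as OpenCV has them; the wrist camera has in their place "T_tool_cam" (4x4, takes a point from camera to tool coordinates, whose origin is the TCP and whose axes are the flange's). Camera axes: x right, y down, z forward; pixel columns grow to the right and rows downward; lengths in m; the calibration is good to about 2 mm. A picture is of the moment at which its call begins: read the wrist's pose just before it. get_calibration takes no time and is no camera call.
- job_done(): hands the job in; it is judged then, once.
The state is a dict: "t": time; "joints": joint angles; "qd": joint speeds; "tau": joint torques, N m; "tcp_pos": TCP position; "orientation": TCP orientation; "ft_force": force on the tool from outside, world axes, zero at the start; "wrist_torque": the same for the moment, N m; "gripper_width": finger opening in m; "finger_force": force on a finger pad.
Only numpy, scipy, OpenCV 4.12 (cv2) and the standard library are available. Lean on these libraries where they do the work, as an engineer would, in place of code of your own. Each camera call takes 0.05 s, during which the arm holds its last target. There are 200 camera calls.

## Task

Lift the dosing pump's sprung clamp bar out of its fork, turn it fully aside and ease it down there; lay the green cartridge in the two V-shaped saddles with its flange fully home, flush against the orange stop plate; then lift the bar again, turn it back over the cartridge and ease it down between the fork's prongs until it clamps the barrel. Never let the bar snap down, press the cartridge only gently (no more than about 15 N), and leave the red cartridge, the castings and the mixing cup where they are.

Things in the scene. Friction and masses are not known exactly. Their poses are not given: they have to be found in the camera images.
- pump: White dosing pump fixed to the table. Origin on the table right under cradle_mid; x points to the side where the bar's post stands, y along the loaded barrel to the rear, z up. Base 150 x 235 mm, flat top at z = 40 mm. At the rear an aluminium pusher plate (y = 98 to 106 mm, up to z = 97 mm) and the drive head (y = 105 to 155 mm, up to z = 110 mm).
- cradle_mid (a point): On the seated barrel's axis, axes as the pump's; 70 mm over the table, 30 mm over the base. Two grey 90-degree V saddles, 14 mm thick along y, stand at y = -39 (front) and +35 mm (rear), 60 mm free between; V arms end at x = -23 and +23 mm, 4 mm below the axis. The barrel is laid in with its flange behind the stop plate, then slid along to -y until the flange stops.
- post (a point): Top of the clamp bar's fixed guide, on the vertical axis about which the bar turns: x = +50, y = -39 mm in the pump's frame, 68 mm over the table. The bar's black hub sits above it, up to 91 mm when lowest.
- fork (a point): Midway between the rounded tops of two upright steel prongs, 93 mm over the table, x = -28, y = -39 mm in the pump's frame. The prongs are 8 mm thick, 13.5 mm either side along y. The 14 mm wide bar lies between them with 2.5 mm of play on each side.
- stop_slot (a point): Middle of the slot in which the orange stop plate was clamped by the last user: x = 0, y = +52 mm in the pump's frame, on the barrel axis. The plate's rear face, which the flange must meet, is somewhere from y = +47 to +57 mm; its place is not measured and it does not give. U-shaped, open at the top, 5 mm thick, 37 mm between its arms, arm tops 4 mm above the barrel axis.
- bar_lift (a joint): Height of the sprung clamp bar on its post, m: 0 = lowest, 0.045 = highest; on the seated cartridge it rests at 0.010. Spring and weight pull it down, about 7 N at 0 and 10 N at 0.03; it does not stay up by itself and snaps down if let go. Above 0.018 it passes over the prongs; 0.025 to 0.035 is good for turning.
- bar_turn (a joint): Turn of the clamp bar about its upright post, rad, counter-clockwise from above: 0 = across the cradle, in its fork (as at the start; the bar then points from the post to the pump's -x), 1.57 = fully aside, pointing to the pump's -y, clear of the cradle. End stops at -0.03 and 1.6. Stays where it is left (light friction, about 1.6 N at the knob).
- bar_knob (a point): Middle of the red round knob on the bar's free end, grasped from above: upright cylinder 22 mm across and 32 mm high, 95 mm from the post's axis; 122 mm over the table with the bar lowest. It is fixed to the bar by a 10 mm stem. The bar, 14 mm wide and 12 mm thick, has its top 35 mm and its underside 47 mm below this point.
- green_cart_mid (a point): Green cartridge, lying: grasp point on its barrel axis, half-way up. Barrel 30 mm across, y = -58 to +52 mm; its y axis points to the rear. White flange 44 mm across, 4 mm thick, front face at y = +52 mm; plunger to +77 mm, nozzle to -82 mm. 0.12 kg. Starts in a lane of a wooden rack, 30 mm over its board, held by V saddles at y = -42 and +36 mm, barrel free between.
- red_cart_mid (a point): The same point of the red cartridge, of the same shape, in the rack's other lane, 90 mm beside the green one. Leave it alone.
- tall_casting_mid (a point): Centre of a green cup-shaped plaster casting, 68 mm across, about 105 mm tall with its lumpy top; this point is 42 mm up. Leave it alone.
- low_casting_mid (a point): Centre of a red cup-shaped plaster casting, 68 mm across, about 75 mm tall; this point is 27 mm up. Leave it alone.
- mix_cup_mid (a point): Centre of an empty clear mixing cup, 76 mm across, 100 mm tall. Leave it alone.
Not all that is in view belongs to the job. What is shaped like the part that bears green_cart_mid but yellow is not meant.

How it is judged:
By the outcome, as a careful person would: the job done as asked, in the order asked, and still so for the second after the job is handed in, with the robot touching nothing.
It also fails if it takes over 72 s, if anything falls off the work surface, if the arm or the gripper's body presses on something with over 40 N, if the wrist force passes 120 N, or if a joint passes its speed limit or range.

## Working session

There is one attempt and no reset: what is moved stays moved. The work goes in short steps, Python scripts to look and compute and a tool call to move; the robot and the scene stay as the last step left them, time stands still between calls to the robot, and variables do not carry over. Pictures are saved under pics/ and viewed, at most 10 in all, crops included, and the job is handed in when it is done.

Besides the shell and the picture viewer there is one more tool, called after "Request:" as name(argument=value, ...) on one line, values as JSON. move_arm: Moves the arm, as the interface text tells. Scaled input: -1 to 1 covers 0.8 m each way for a shift and pi rad each way for a turn. Its arguments: {"type":"object","properties":{"grip":{"type":"array","items":{"type":"number"}},"translation":{"type":"array","items":{"type":"array","items":{"type":"number","minimum":-1,"maximum":1}}},"delta_rot":{"type":"array","items":{"type":"array","items":{"type":"number","minimum":-1,"maximum":1}}},"newtons":{"type":"number"}},"required":["grip","translation","delta_rot"]}

```bash
mkdir -p pics; ls; python3 - <<'E'
from plant import *
import cv2
s=sense(); print({k:(s[k] if not hasattr(s[k],'round') else s[k].round(3) if hasattr(s[k],'shape') else s[k]) for k in s})
a=read_camera("scene"); b=read_camera("top")
cv2.imwrite("pics/scene0.png",a); cv2.imwrite("pics/top0.png",b)
for n in("scene","top","wrist"): print(n,get_calibration(n))
E
```

```text
pics
{'t': 0.0, 'joints': array([ 0.912,  0.313,  1.498, -0.   ,  1.331, -0.223]), 'qd': array([-0.   , -0.001, -0.001,  0.   ,  0.001, -0.   ]), 'tau': array([-0.0000e+00, -4.0221e+01, -2.5227e+01,  6.9000e-02,  3.5000e-02,
       -0.0000e+00]), 'tcp_pos': array([0.221, 0.476, 0.252]), 'orientation': array([[-0.907,  0.422, -0.001],
       [ 0.422,  0.907, -0.001],
       [ 0.   , -0.001, -1.   ]]), 'ft_force': array([-0.034, -0.038,  0.718]), 'wrist_torque': array([0.036, 0.031, 0.021]), 'finger_force': 0.0, 'gripper_width': 0.08807925693593902}
scene {'fx': 477.4639797805425, 'fy': 477.4639797805425, 'cx': 278.894257536515, 'cy': 211.75399834120205, 'rvec': array([ 2.13991859,  0.76360591, -0.39068214]), 'tvec': array([-0.42802477, -0.11528578,  1.2293779 ])}
top {'fx': 529.145976599354, 'fy': 529.145976599354, 'cx': 277.8425062886131, 'cy': 206.30258789986624, 'rvec': array([ 2.18259756, -2.15531706,  0.14774566]), 'tvec': array([0.0353222 , 0.53939792, 1.19216312])}
wrist {'fx': 348.0706335241936, 'fy': 348.0706335241936, 'cx': 284.0228566116479, 'cy': 207.1021613183172, 'T_tool_cam': array([[-1.18319296e-04, -9.59434101e-01, -2.81932957e-01,
         7.35180861e-02],
       [ 9.99999840e-01, -2.69661953e-04,  4.98003489e-04,
        -4.19699513e-04],
       [-5.53828121e-04, -2.81932853e-01,  9.59433979e-01,
        -1.31549537e-01],
       [ 0.00000000e+00,  0.00000000e+00,  0.00000000e+00,
         1.00000000e+00]])}
```

View pics/scene0.png

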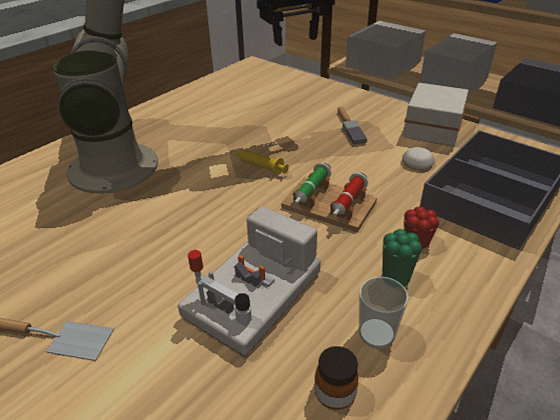

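View pics/top0.png

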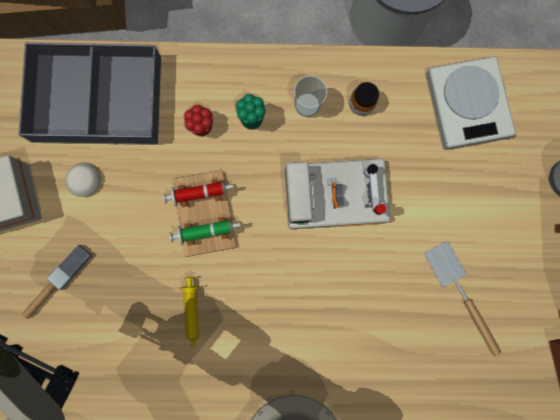

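The scene view shows the pump (250,280), the red knob (195,262), the rack with the green (313,183) and red (350,195) cartridges, and a loose yellow one (262,160). In the top view, the candidates for the green cartridge are:
- green barrel in the rack lane at (205,232)
- red barrel at (200,192)
- yellow decoy at (191,308)
- green casting at (250,110)

By the description I choose (205,232), and I'll check it in one close crop.

```bash
cat > h.py <<'E'
from plant import *
import cv2, numpy as np
def cal(n):
    c=get_calibration(n); K=np.array([[c['fx'],0,c['cx']],[0,c['fy'],c['cy']],[0,0,1]])
    if n=='wrist':
        s=sense(); T=np.eye(4); T[:3,:3]=s['orientation']; T[:3,3]=s['tcp_pos']; W=T@np.array(c['T_tool_cam'])
        R=W[:3,:3].T; return K,R,-R@W[:3,3]
    return K,cv2.Rodrigues(np.array(c['rvec']))[0],np.array(c['tvec'])
def ray(C,uv):
    K,R,t=C; d=R.T@np.linalg.inv(K)@np.array([uv[0],uv[1],1.]); return -R.T@t, d/np.linalg.norm(d)
def onz(C,uv,z):
    o,d=ray(C,uv); return o+d*(z-o[2])/d[2]
def tri(C1,u1,C2,u2):
    A=[];b=[]
    for C,u in((C1,u1),(C2,u2)):
        o,d=ray(C,u); P=np.eye(3)-np.outer(d,d); A.append(P); b.append(P@o)
    return np.linalg.solve(sum(A),sum(b))
def proj(C,p):
    K,R,t=C; q=K@(R@np.array(p)+t); return q[:2]/q[2]
def blobs(img,lo,hi,amin=30):
    m=cv2.inRange(cv2.cvtColor(img,cv2.COLOR_BGR2HSV),np.array(lo),np.array(hi))
    n,l,st,ce=cv2.connectedComponentsWithStats(m)
    return [(ce[i].round(1).tolist(),st[i].tolist()) for i in range(1,n) if st[i,4]>=amin],l
E
python3 - <<'E'
from h import *
a=cv2.imread("pics/scene0.png"); b=cv2.imread("pics/top0.png")
cv2.imwrite("pics/crop.png",cv2.resize(b[150:265,160:400],None,fx=3.3,fy=3.3,interpolation=cv2.INTER_CUBIC))
for n,i in(("scene",a),("top",b)):
    print(n,"red",blobs(i,(0,170,90),(6,255,255))[0]); print(" green",blobs(i,(50,120,40),(75,255,255))[0]); print(" orange",blobs(i,(7,200,120),(14,255,255),15)[0])
C=cal("top")
print("knob",onz(C,(380,210),.13),"green",onz(C,(205,232),.045))
E
```

```text
scene red [([353.8, 185.7], [343, 177, 20, 20, 215]), ([343.7, 199.6], [335, 194, 16, 14, 124]), ([421.9, 216.6], [406, 207, 33, 21, 406]), ([193.9, 254.1], [188, 250, 13, 9, 91])]
 green [([317.5, 175.4], [306, 167, 21, 21, 213]), ([306.4, 188.8], [298, 183, 15, 15, 124]), ([403.5, 241.0], [385, 230, 36, 25, 465])]
 orange []
top red [([197.3, 119.1], [185, 105, 28, 29, 443]), ([214.5, 188.9], [207, 182, 16, 15, 179]), ([189.1, 193.4], [175, 186, 30, 16, 355]), ([380.1, 208.7], [375, 204, 11, 10, 76])]
 green [([221.2, 227.6], [213, 221, 17, 14, 187]), ([195.4, 232.3], [181, 224, 30, 17, 364])]
 orange []
knob [ 0.52227015 -0.17399039  0.13      ] green [0.47636448 0.20687605 0.045     ]
```

View pics/crop.png

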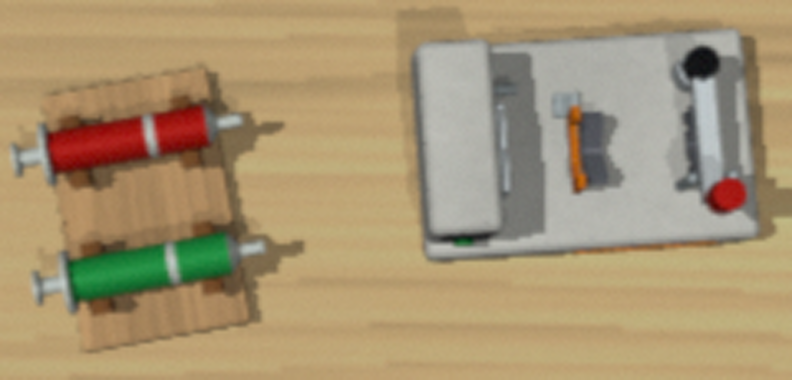

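The crop confirms the green cartridge: flange and plunger on the left (crop 55,282), nozzle on the right (260,248). It lies in the rack beside the red one, its flange to world +y as in the pump. The pump has its head at crop (460,140), stop plate (577,150), hub (702,62) and knob (727,193). Now I look from above with the wrist camera, first at the rack.

Request:
move_arm(grip=[-1, -1, -1, -1, -1, -1, -1, -1, -1], translation=[[0.04, -0.042, 0], [0.04, -0.042, 0], [0.04, -0.042, 0], [0.04, -0.042, 0], [0.04, -0.042, 0], [0.04, -0.042, 0], [0.04, -0.042, 0], [0.04, -0.042, 0], [0, 0, 0]], delta_rot=[[0, 0, -0.037], [0, 0, -0.037], [0, 0, -0.037], [0, 0, -0.037], [0, 0, -0.037], [0, 0, -0.037], [0, 0, -0.037], [0, 0, -0.037], [0, 0, 0]])

```text
t: 1.0
tcp_pos: [0.4803, 0.2035, 0.252]
orientation: [[-0.195, 0.981, -0.0], [0.981, 0.195, -0.001], [-0.001, -0.0, -1.0]]
ft_force: [-1.2, 0.0, 0.1]
gripper_width: 0.0882
finger_force: 0.0
```

```bash
python3 - <<'E'
from h import *
import pickle
C=cal("wrist"); i=read_camera("wrist"); cv2.imwrite("pics/w_rack.png",i); pickle.dump(C,open("w_rack.pkl","wb"))
s=sense(); print(s['tcp_pos'].round(4), s['orientation'].round(3).tolist(), s['joints'].round(2))
E
```

```text
[0.4787 0.2054 0.2521] [[-0.2, 0.98, -0.001], [0.98, 0.2, -0.0], [-0.0, -0.001, -1.0]] [ 0.18  0.3   1.51 -0.    1.33 -0.02]
```

Request:
move_arm(grip=[-1, -1, -1, -1, -1, -1, -1, -1, -1, -1], translation=[[0.011, -0.05, 0], [0.011, -0.05, 0], [0.011, -0.05, 0], [0.011, -0.05, 0], [0.011, -0.05, 0], [0.011, -0.05, 0], [0.011, -0.05, 0], [0.011, -0.05, 0], [0.01, -0.02, 0], [0, 0, 0]], delta_rot=[[0, 0, -0.01], [0, 0, -0.01], [0, 0, -0.01], [0, 0, -0.01], [0, 0, -0.01], [0, 0, -0.01], [0, 0, 0], [0, 0, 0], [0, 0, 0], [0, 0, 0]])

```text
t: 2.05
tcp_pos: [0.5562, -0.1296, 0.2521]
orientation: [[-0.016, 1.0, -0.001], [1.0, 0.016, 0.0], [0.0, -0.001, -1.0]]
ft_force: [0.1, 0.2, -0.3]
gripper_width: 0.0881
finger_force: 0.0
```

```bash
python3 - <<'E'
from h import *
import pickle
C=cal("wrist"); i=read_camera("wrist"); cv2.imwrite("pics/w_pump.png",i); pickle.dump(C,open("w_pump.pkl","wb"))
s=sense(); print(s['t'],s['tcp_pos'].round(4), s['orientation'].round(3).tolist(), s['joints'].round(2))
a=cv2.imread("pics/w_rack.png"); 
cv2.imwrite("pics/both.png",np.vstack([cv2.resize(a,(400,300)),cv2.resize(i,(400,300))])) 
E
```

```text
2.1 [ 0.5559 -0.1282  0.2523] [[-0.017, 1.0, -0.001], [1.0, 0.017, 0.001], [0.001, -0.001, -1.0]] [-0.43  0.41  1.36  0.    1.37 -0.45]
```

View pics/w_pump.png

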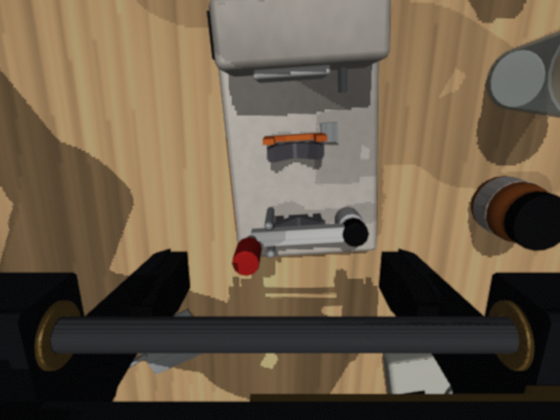

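View pics/w_rack.png

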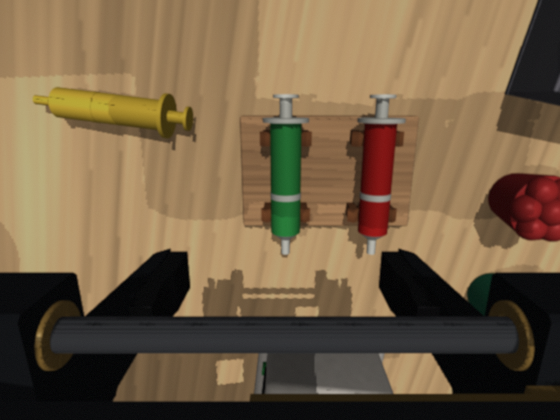

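Wrist view over the pump: hub top (355,232), knob top (246,262), stop plate arms (268,140) and (322,136), and base front corners near (240,253) and (376,247). Over the rack: green barrel (286,180) with flange at row 119 and nozzle at row 250, red at (377,180), yellow decoy at (110,110). Now I measure these.

```bash
python3 - <<'E'
from h import *
import pickle
i=cv2.imread("pics/w_pump.png"); C=pickle.load(open("w_pump.pkl","rb")); T=cal("top"); S=cal("scene")
hsv=cv2.cvtColor(i,cv2.COLOR_BGR2HSV)
# hub: dark blob
m=(hsv[...,2]<45).astype(np.uint8); n,l,st,ce=cv2.connectedComponentsWithStats(m[215:252,335:375])
k=1+st[1:,4].argmax(); hub=(ce[k][0]+335,ce[k][1]+215); print("hub px",hub,st[k], "post(z.091)",onz(C,hub,.091))
print("red",blobs(i,(0,150,60),(8,255,255))[0]); print("orange",blobs(i,(5,150,60),(15,255,255),60)[0])
top=[b for b in blobs(i,(0,150,150),(8,255,255))[0] if b[0][0]<300]; print("knobtop",top)
for (u,v) in [(top[0][0] if top else (246,262))]: print(onz(C,(u,v),.138))
# base edges
g=cv2.GaussianBlur(i,(3,3),0); sat=cv2.GaussianBlur(hsv[...,1],(3,3),0)
for rng in((215,245),(362,385)):
    P=[]
    for r in range(165,240,3):
        row=sat[r,rng[0]:rng[1]].astype(int); d=np.abs(np.diff(row)); P.append((rng[0]+d.argmax()+.5,r))
    P=np.array(P); 
    f=cv2.fitLine(P.astype(np.float32),cv2.DIST_HUBER,0,.01,.01).ravel()
    a=onz(C,f[2:]-f[:2]*30,.04); b=onz(C,f[2:]+f[:2]*30,.04); print("edge",P[::8].tolist(),a.round(4),b.round(4),"yaw of y",np.degrees(np.arctan2(*(a-b)[[1,0]]*np.sign((a-b)[1]))))
# rack
i=cv2.imread("pics/w_rack.png"); C2=pickle.load(open("w_rack.pkl","rb"))
bl,l=blobs(i,(50,100,30),(80,255,255)); print("green",bl)
m=(l>0)[:245,200:330]; ys,xs=np.nonzero(m[:, :]); ys=ys; xs=xs+200
f=cv2.fitLine(np.c_[xs,ys].astype(np.float32),cv2.DIST_L2,0,.01,.01).ravel(); print(f, xs.min(),xs.max(),ys.min(),ys.max())
for z in(.045,.05,.055):
    c=onz(C2,((xs.min()+xs.max())/2,(ys.min()+ys.max())/2),z); a=onz(C2,f[2:]-f[:2]*40,z); b=onz(C2,f[2:]+f[:2]*40,z); d=(a-b)*np.sign((a-b)[1])
    print(z,c.round(4),"yaw",np.degrees(np.arctan2(d[1],d[0])),"ends",onz(C2,(286,ys.min()),z).round(4),onz(C2,(286,ys.max()),z).round(4))
print("corners of rack on z", [onz(C2,p,.012).round(4).tolist() for p in((241,116),(417,116),(411,227),(243,227))])
E
```

```text
hub px (np.float64(354.596261682243), np.float64(232.10093457943924)) [  8   3  25  29 535] post(z.091) [ 0.61893917 -0.16504204  0.091     ]
red [([245.7, 257.6], [233, 238, 27, 38, 731])]
orange [([294.4, 138.0], [263, 133, 64, 12, 412]), ([511.8, 197.7], [494, 183, 53, 44, 614])]
knobtop []
[ 0.52664208 -0.17357925  0.138     ]
edge [[229.5, 165.0], [231.5, 189.0], [234.5, 213.0], [236.5, 237.0]] [ 0.5009 -0.1215  0.04  ] [ 0.5061 -0.1849  0.04  ] yaw of y 94.68726726324833
edge [[376.5, 165.0], [376.5, 189.0], [376.5, 213.0], [376.5, 237.0]] [ 0.6473 -0.119   0.04  ] [ 0.6531 -0.1826  0.04  ] yaw of y 95.1906698223231
green [([285.3, 158.8], [270, 125, 31, 70, 2042]), ([285.2, 218.2], [271, 201, 29, 36, 944]), ([480.0, 290.8], [468, 274, 24, 39, 527])]
[ 2.1441721e-03 -9.9999768e-01  2.8528265e+02  1.7757971e+02] 270 300 125 236
0.045 [0.4801 0.2043 0.045 ] yaw 101.20470685294664 ends [0.4705 0.257  0.045 ] [0.4927 0.1468 0.045 ]
0.05 [0.4799 0.2053 0.05  ] yaw 101.20470685294664 ends [0.4704 0.2573 0.05  ] [0.4923 0.1487 0.05  ]
0.055 [0.4797 0.2063 0.055 ] yaw 101.20470685294664 ends [0.4704 0.2576 0.055 ] [0.4919 0.1506 0.055 ]
corners of rack on z [[0.4236, 0.2551, 0.012], [0.6019, 0.2906, 0.012], [0.6318, 0.1726, 0.012], [0.4454, 0.1354, 0.012]]
```

Request:
move_arm(grip=[-1, -1, -1, -1, -1, -1, -1, -1, -1, -1], translation=[[-0.0038, -0.0058, 0], [-0.0038, -0.0058, 0], [-0.0038, -0.0058, 0], [-0.0038, -0.0058, 0], [-0.0038, -0.0058, 0], [-0.0038, -0.0058, 0], [-0.0038, -0.0058, 0], [-0.0038, -0.0058, 0], [-0.0038, -0.0058, 0], [-0.0038, -0.0058, 0]], delta_rot=[[0, 0, -0.0475], [0, 0, -0.0475], [0, 0, -0.0475], [0, 0, -0.0475], [0, 0, -0.0475], [0, 0, -0.0475], [0, 0, -0.0475], [0, 0, -0.0475], [0, 0, -0.0475], [0, 0, -0.0475]])

```text
t: 3.1
tcp_pos: [0.5254, -0.1731, 0.2529]
orientation: [[0.996, 0.092, -0.0], [0.092, -0.996, 0.0], [-0.0, -0.0, -1.0]]
ft_force: [0.7, 0.5, 0.1]
gripper_width: 0.0882
finger_force: 0.0
```

Request:
move_arm(grip=[-1, -1, -1], translation=[[0, 0, -0.03], [0, 0, -0.03], [0, 0, 0]], delta_rot=[[0, 0, 0], [0, 0, 0], [0, 0, 0]])

```text
t: 3.4
tcp_pos: [0.5245, -0.1727, 0.2023]
orientation: [[0.995, 0.097, -0.005], [0.097, -0.995, 0.003], [-0.004, -0.004, -1.0]]
ft_force: [0.2, -0.3, -0.0]
gripper_width: 0.0886
finger_force: 0.0
```

```bash
python3 - <<'E'
from h import *
import pickle
C=cal("wrist"); i=read_camera("wrist"); cv2.imwrite("pics/w_knob.png",i); pickle.dump(C,open("w_knob.pkl","wb"))
s=sense(); print(s['t'],s['tcp_pos'].round(4), s['orientation'].round(3).tolist(), s['joints'].round(2))
E
```

```text
3.45 [ 0.5252 -0.1734  0.2043] [[0.995, 0.097, -0.002], [0.097, -0.995, 0.001], [-0.002, -0.002, -1.0]] [-0.53  0.42  1.48  0.    1.25  0.94]
```

View pics/w_knob.png

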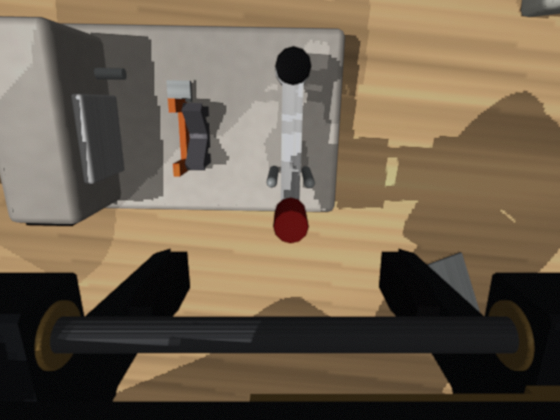

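Wrist close view: knob top (291,223) lies centred between the fingers, hub top (293,65), prong tops (272,177) and (308,177), stop plate arms (176,104) and (180,169).

```bash
python3 - <<'E'
from h import *
import pickle
C=pickle.load(open("w_knob.pkl","rb"))
W=pickle.load(open("w_pump.pkl","rb"))
i=cv2.imread("pics/w_knob.png"); print(blobs(i,(0,150,50),(4,255,255))[0], blobs(i,(5,180,60),(14,255,255))[0])
p={}
for n,uv,z in(("knob",(291,223),.138),("hub",(293,65),.091),("prA",(272,177),.093),("prB",(308,177),.093),("armA",(176,104),.074),("armB",(180,169),.074)):
    p[n]=onz(C,uv,z); print(n,p[n].round(4))
print("hub tri",tri(C,(293,65),W,(355.5,234.5)).round(4),"knob tri",tri(C,(291,223),W,(246.5,263)).round(4))
d=p['hub']-p['knob']; print("len",np.hypot(*d[:2]),"yaw",np.degrees(np.arctan2(d[1],d[0])))
print("fork",((p['prA']+p['prB'])/2).round(4), "wpump arms",onz(W,(268,140),.074).round(4),onz(W,(322,136),.074).round(4))
E
```

```text
[([291.0, 222.1], [274, 198, 34, 44, 1024])] [([172.5, 105.0], [169, 99, 8, 13, 93]), ([181.7, 145.9], [174, 110, 15, 66, 397])]
knob [ 0.529  -0.1761  0.138 ]
hub [ 0.6206 -0.1686  0.091 ]
prA [ 0.5461 -0.1616  0.093 ]
prB [ 0.5486 -0.1868  0.093 ]
armA [ 0.5883 -0.0881  0.074 ]
armB [ 0.5414 -0.0915  0.074 ]
hub tri [ 0.6209 -0.1687  0.0873] knob tri [ 0.5268 -0.1766  0.1329]
len 0.09189733212521152 yaw 4.676830051693033
fork [ 0.5474 -0.1742  0.093 ] wpump arms [ 0.5404 -0.0866  0.074 ] [ 0.5876 -0.0824  0.074 ]
```

Request:
move_arm(grip=[-1, -1, -1, -1, -1, -1], translation=[[0.002, -0.0035, -0.027], [0, 0, -0.027], [0, 0, -0.027], [0, 0, -0.018], [0, 0, -0.01], [0, 0, 0]], delta_rot=[[0, 0, -0.004], [0, 0, 0], [0, 0, 0], [0, 0, 0], [0, 0, 0], [0, 0, 0]])

```text
t: 4.05
tcp_pos: [0.5274, -0.1776, 0.1179]
orientation: [[0.997, 0.083, 0.0], [0.083, -0.997, 0.0], [0.0, -0.0, -1.0]]
ft_force: [0.7, -0.4, 0.2]
gripper_width: 0.088
finger_force: 0.0
```

Request:
move_arm(grip=[0.35, 0.35, 0.35, 0.35], translation=[[0, 0, 0], [0, 0, 0], [0, 0, 0], [0, 0, 0]], delta_rot=[[0, 0, 0], [0, 0, 0], [0, 0, 0], [0, 0, 0]], newtons=40)

```text
t: 4.45
tcp_pos: [0.5274, -0.1781, 0.1179]
orientation: [[0.997, 0.082, 0.001], [0.082, -0.997, -0.0], [0.001, 0.0, -1.0]]
ft_force: [0.2, -0.9, 1.2]
gripper_width: 0.058
finger_force: 0.0
```

Request:
move_arm(grip=[1, 1, 1, 1, 1, 1, 1, 1], translation=[[0, 0, 0], [0, 0, 0], [0, 0, 0], [0, 0, 0], [0, 0, 0], [0, 0, 0], [0, 0, 0], [0, 0, 0]], delta_rot=[[0, 0, 0], [0, 0, 0], [0, 0, 0], [0, 0, 0], [0, 0, 0], [0, 0, 0], [0, 0, 0], [0, 0, 0]], newtons=40)

```text
t: 5.25
tcp_pos: [0.5272, -0.1779, 0.1175]
orientation: [[0.997, 0.083, -0.0], [0.083, -0.997, 0.0], [-0.0, -0.0, -1.0]]
ft_force: [-1.5, 1.4, 0.9]
gripper_width: 0.0207
finger_force: 40.0
```

Request:
move_arm(grip=[1, 1, 1, 1, 1, 1, 1, 1, 1, 1], translation=[[0, 0, 0.004], [0, 0, 0.004], [0, 0, 0.004], [0, 0, 0.004], [0, 0, 0.004], [0, 0, 0.004], [0, 0, 0.004], [0, 0, 0.004], [0, 0, 0.004], [0, 0, 0]], delta_rot=[[0, 0, 0], [0, 0, 0], [0, 0, 0], [0, 0, 0], [0, 0, 0], [0, 0, 0], [0, 0, 0], [0, 0, 0], [0, 0, 0], [0, 0, 0]])

```text
t: 6.25
tcp_pos: [0.5273, -0.178, 0.1466]
orientation: [[0.997, 0.082, 0.0], [0.082, -0.997, -0.0], [0.0, 0.0, -1.0]]
ft_force: [3.7, 2.8, -9.4]
gripper_width: 0.0206
finger_force: 40.0
```

```bash
cat > arc.py <<'E'
import numpy as np,sys
x,y,px,py,tot,n=map(float,sys.argv[1:]); n=int(n)
v=np.array([x-px,y-py]); a=np.radians(np.linspace(0,tot,n+1))
p=np.array([[np.cos(t)*v[0]-np.sin(t)*v[1],np.sin(t)*v[0]+np.cos(t)*v[1]] for t in a])
print("r",np.hypot(*v)); print((np.diff(p,axis=0)/.8).round(4).tolist(),"rot",round(tot/n/180,4),"end",(p[-1]+[px,py]).round(4))
E
python3 arc.py .5273 -.178 .6205 -.1685 90 18
```

```text
r 0.09368292267003635
[[0.0015, -0.0101], [0.0024, -0.0099], [0.0032, -0.0097], [0.004, -0.0094], [0.0048, -0.009], [0.0056, -0.0085], [0.0063, -0.008], [0.007, -0.0074], [0.0076, -0.0068], [0.0082, -0.0061], [0.0087, -0.0054], [0.0091, -0.0046], [0.0095, -0.0038], [0.0098, -0.0029], [0.01, -0.0021], [0.0101, -0.0012], [0.0102, -0.0003], [0.0102, 0.0006]] rot 0.0278 end [ 0.63   -0.2617]
```

Request:
move_arm(grip=[1, 1, 1, 1, 1, 1, 1, 1, 1], translation=[[0.0015, -0.0101, 0], [0.0024, -0.0099, 0], [0.0032, -0.0097, 0], [0.004, -0.0094, 0], [0.0048, -0.009, 0], [0.0056, -0.0085, 0], [0.0063, -0.008, 0], [0.007, -0.0074, 0], [0.0076, -0.0068, 0]], delta_rot=[[0, 0, 0.028], [0, 0, 0.028], [0, 0, 0.028], [0, 0, 0.028], [0, 0, 0.028], [0, 0, 0.028], [0, 0, 0.028], [0, 0, 0.028], [0, 0, 0.028]])

```text
t: 7.15
tcp_pos: [0.561, -0.2412, 0.1459]
orientation: [[0.639, 0.769, -0.001], [0.769, -0.639, 0.001], [-0.0, -0.002, -1.0]]
ft_force: [2.1, 2.5, -10.9]
gripper_width: 0.021
finger_force: 40.0
```

Following smoothly with low side forces. I continue the second half.

Request:
move_arm(grip=[1, 1, 1, 1, 1, 1, 1, 1, 1, 1], translation=[[0.0082, -0.0061, 0], [0.0087, -0.0054, 0], [0.0091, -0.0046, 0], [0.0095, -0.0038, 0], [0.0098, -0.0029, 0], [0.01, -0.0021, 0], [0.0101, -0.0012, 0], [0.0102, -0.0003, 0], [0.0102, 0.0006, 0], [0, 0, 0]], delta_rot=[[0, 0, 0.0275], [0, 0, 0.0275], [0, 0, 0.0275], [0, 0, 0.0275], [0, 0, 0.0275], [0, 0, 0.0275], [0, 0, 0.0275], [0, 0, 0.0275], [0, 0, 0.0275], [0, 0, 0]])

```text
t: 8.15
tcp_pos: [0.6297, -0.2622, 0.1454]
orientation: [[-0.082, 0.997, -0.001], [0.997, 0.082, -0.0], [-0.0, -0.001, -1.0]]
ft_force: [1.1, -1.8, -10.7]
gripper_width: 0.0209
finger_force: 40.0
```

Request:
move_arm(grip=[1, 1, 1, 1, 1, 1, 1, 1, 1, 1], translation=[[0, 0, -0.0035], [0, 0, -0.0035], [0, 0, -0.0035], [0, 0, -0.0035], [0, 0, -0.0035], [0, 0, -0.0035], [0, 0, -0.0035], [0, 0, -0.0035], [0, 0, -0.0035], [0, 0, 0]], delta_rot=[[0, 0, 0], [0, 0, 0], [0, 0, 0], [0, 0, 0], [0, 0, 0], [0, 0, 0], [0, 0, 0], [0, 0, 0], [0, 0, 0], [0, 0, 0]])

```text
t: 9.15
tcp_pos: [0.6297, -0.262, 0.1208]
orientation: [[-0.081, 0.997, -0.0], [0.997, 0.081, -0.0], [-0.0, -0.0, -1.0]]
ft_force: [0.3, -5.5, -6.9]
gripper_width: 0.0211
finger_force: 40.0
```

Request:
move_arm(grip=[1, 1, 1], translation=[[0, 0, -0.0015], [0, 0, -0.0015], [0, 0, 0]], delta_rot=[[0, 0, 0], [0, 0, 0], [0, 0, 0]])

```text
t: 9.45
tcp_pos: [0.6297, -0.262, 0.1187]
orientation: [[-0.081, 0.997, -0.0], [0.997, 0.081, -0.001], [-0.001, -0.0, -1.0]]
ft_force: [-0.3, -5.7, -6.7]
gripper_width: 0.0211
finger_force: 40.0
```

Request:
move_arm(grip=[1, 1, 1], translation=[[0, 0, -0.001], [0, 0, -0.001], [0, 0, 0]], delta_rot=[[0, 0, 0], [0, 0, 0], [0, 0, 0]])

```text
t: 9.75
tcp_pos: [0.6299, -0.2622, 0.118]
orientation: [[-0.081, 0.997, 0.001], [0.997, 0.081, -0.001], [-0.001, 0.001, -1.0]]
ft_force: [-0.1, -4.6, -2.4]
gripper_width: 0.0209
finger_force: 40.0
```

Request:
move_arm(grip=[1, 1, 0.6, 0, -0.5, -1, -1], translation=[[0, 0, -0.0007], [0, 0, 0], [0, 0, 0], [0, 0, 0], [0, 0, 0], [0, 0, 0], [0, 0, 0]], delta_rot=[[0, 0, 0], [0, 0, 0], [0, 0, 0], [0, 0, 0], [0, 0, 0], [0, 0, 0], [0, 0, 0]])

```text
t: 10.45
tcp_pos: [0.63, -0.2614, 0.1168]
orientation: [[-0.081, 0.997, 0.0], [0.997, 0.081, 0.0], [0.0, 0.0, -1.0]]
ft_force: [-0.2, 0.2, 0.6]
gripper_width: 0.0509
finger_force: 0.0
```

Request:
move_arm(grip=[-1, -1, -1, -1, -1], translation=[[0, 0, 0.02], [0, 0, 0.04], [0, 0, 0.04], [0, 0, 0.03], [0, 0, 0]], delta_rot=[[0, 0, 0], [0, 0, 0], [0, 0, 0], [0, 0, 0], [0, 0, 0]])

```text
t: 10.95
tcp_pos: [0.6308, -0.262, 0.2245]
orientation: [[-0.081, 0.997, 0.006], [0.997, 0.081, -0.003], [-0.004, 0.005, -1.0]]
ft_force: [0.5, -0.1, 0.4]
gripper_width: 0.0877
finger_force: 0.0
```

```bash
python3 - <<'E'
from h import *
import pickle
C=cal("wrist"); i=read_camera("wrist"); cv2.imwrite("pics/w_aside.png",i); pickle.dump(C,open("w_aside.pkl","wb"))
s=sense(); print(s['t'],s['tcp_pos'].round(4), s['orientation'].round(3).tolist(), s['joints'].round(2))
E
```

```text
11.0 [ 0.6302 -0.2618  0.2217] [[-0.081, 0.997, 0.002], [0.997, 0.081, -0.001], [-0.001, 0.002, -1.0]] [-0.57  0.69  0.99  0.    1.46 -0.65]
```

View pics/w_aside.png

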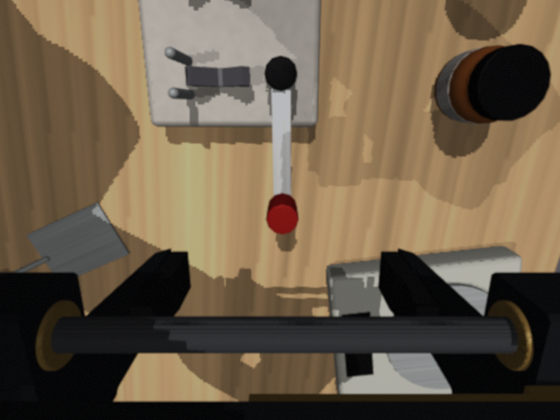

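The bar points aside along the base's edge: hub top (281,72), knob (283,215). The fork prongs (172,52) and (175,93) and the front saddle (187–250,77) are free.

```bash
python3 - <<'E'
from h import *
import pickle
C=pickle.load(open("w_aside.pkl","rb")); A=pickle.load(open("w_knob.pkl","rb")); W=pickle.load(open("w_pump.pkl","rb"))
for n,uv,z in(("hub",(281,72),.091),("knob",(283,218),.138),("prA",(171,51),.093),("prB",(172,92),.093),("sadL",(187,77),.066),("sadR",(250,77),.066)): print(n,onz(C,uv,z).round(4))
print("hub tri",tri(A,(293,65),C,(281,72)).round(4))
i=cv2.imread("pics/w_aside.png"); 
m=cv2.inRange(cv2.cvtColor(i,cv2.COLOR_BGR2HSV),(0,0,0),(180,90,80))[55:100,180:258]; n,l,st,ce=cv2.connectedComponentsWithStats(m); print([(st[k].tolist()) for k in range(1,n) if st[k,4]>50])
# base edges: yaw
sat=cv2.GaussianBlur(cv2.cvtColor(i,cv2.COLOR_BGR2HSV)[...,1],(3,3),0)
P=[]
for a,b in((138,165),(305,330)):
    Q=np.array([(a+np.abs(np.diff(sat[r,a:b].astype(int))).argmax()+.5,r) for r in range(8,112,4)],np.float32)
    f=cv2.fitLine(Q,cv2.DIST_HUBER,0,.01,.01).ravel(); a1=onz(C,f[2:]-f[:2]*40,.04); b1=onz(C,f[2:]+f[:2]*40,.04); d=(a1-b1)*np.sign((a1-b1)[1]); print(a1.round(4),b1.round(4),np.degrees(np.arctan2(d[1],d[0])))
E
```

```text
hub [ 0.6208 -0.1678  0.091 ]
knob [ 0.6297 -0.2612  0.138 ]
prA [ 0.5437 -0.1606  0.093 ]
prB [ 0.5441 -0.1877  0.093 ]
sadL [ 0.5477 -0.1754  0.066 ]
sadR [ 0.5967 -0.1714  0.066 ]
hub tri [ 0.6206 -0.1683  0.0938]
[[0, 0, 40, 45, 1031], [42, 12, 28, 20, 513]]
[ 0.5033 -0.1417  0.04  ] [ 0.5084 -0.2045  0.04  ] 94.60604060267275
[ 0.6539 -0.1874  0.04  ] [ 0.6488 -0.1248  0.04  ] 94.7060367700167
```

```bash
python3 - <<'E'
from h import *
import pickle
W=pickle.load(open("w_rack.pkl","rb")); T=cal("top"); S=cal("scene")
f=dict(W=(285.2,218.2),T=(221.2,227.6),S=(306.4,188.8)); r=dict(W=(285.3,158.8),T=(195.4,232.3),S=(317.5,175.4)); C=dict(W=W,T=T,S=S)
for a,b in("WS","TS","WT"):
    F=tri(C[a],f[a],C[b],f[b]); R=tri(C[a],r[a],C[b],r[b]); print(a+b,F.round(4),R.round(4))
# red too: cross check of axis height from rack board corners
print("rack board corner px-> size for z", {z:[round(float(np.linalg.norm(onz(W,p,z)-onz(W,q,z))),4) for p,q in (((241,116),(417,116)),((243,227),(411,227)),((241,116),(243,227)))] for z in (0,.015,.03)})
print("spacing at z",{z:round(float(np.linalg.norm((onz(W,(285.3,178),z)-onz(W,(376,178),z))[:2])),4) for z in(.03,.04,.05,.06)})
E
```

```text
WS [0.4902 0.1707 0.0544] [0.4785 0.2284 0.0539]
TS [0.489  0.1722 0.0518] [0.4774 0.2298 0.0519]
WT [0.4866 0.1694 0.0564] [0.4753 0.2271 0.0555]
rack board corner px-> size for z {0: [0.1876, 0.1962, 0.1256], 0.015: [0.1803, 0.1886, 0.1207], 0.03: [0.1729, 0.1809, 0.1157]}
spacing at z {0.03: 0.0937, 0.04: 0.091, 0.05: 0.0884, 0.06: 0.0857}
```

Request:
move_arm(grip=[-1, -1, -1, -1, -1, -1, -1, -1, -1, -1], translation=[[-0.0188, 0.0586, 0], [-0.0188, 0.0586, 0], [-0.0188, 0.0586, 0], [-0.0188, 0.0586, 0], [-0.0188, 0.0586, 0], [-0.0188, 0.0586, 0], [-0.0188, 0.0586, 0], [-0.0188, 0.0586, 0], [-0.0188, 0.0586, 0], [-0.0188, 0.0586, 0]], delta_rot=[[0, 0, 0.0036], [0, 0, 0.0036], [0, 0, 0.0036], [0, 0, 0.0036], [0, 0, 0.0036], [0, 0, 0.0036], [0, 0, 0.0036], [0, 0, 0.0036], [0, 0, 0.0036], [0, 0, 0.0036]])

```text
t: 12.0
tcp_pos: [0.4778, 0.2087, 0.219]
orientation: [[-0.193, 0.981, -0.003], [0.981, 0.193, -0.0], [0.0, -0.003, -1.0]]
ft_force: [1.0, -0.3, 0.8]
gripper_width: 0.0882
finger_force: 0.0
```

Request:
move_arm(grip=[-1, -1, -1], translation=[[0, 0, -0.04], [0, 0, -0.02], [0, 0, 0]], delta_rot=[[0, 0, 0], [0, 0, 0], [0, 0, 0]])

```text
t: 12.3
tcp_pos: [0.4776, 0.2071, 0.1693]
orientation: [[-0.194, 0.981, -0.006], [0.981, 0.194, -0.001], [0.0, -0.007, -1.0]]
ft_force: [-0.6, -0.6, 0.0]
gripper_width: 0.088
finger_force: 0.0
```

```bash
python3 - <<'E'
from h import *
C=cal("wrist"); i=read_camera("wrist"); cv2.imwrite("pics/w_rack2.png",i)
s=sense(); print(s['t'],s['tcp_pos'].round(4), s['orientation'].round(3).tolist(), s['joints'].round(2))
bl,l=blobs(i,(50,100,30),(80,255,255)); print(bl)
big=[b for b in bl if 200<b[0][0]<360 and b[1][4]>300]
m=np.isin(l,[l[int(b[0][1]),int(b[0][0])] for b in big]); ys,xs=np.nonzero(m)
f=cv2.fitLine(np.c_[xs,ys].astype(np.float32),cv2.DIST_L2,0,.01,.01).ravel()
z=.045; a=onz(C,f[2:]-f[:2]*40,z); b=onz(C,f[2:]+f[:2]*40,z); d=(a-b)*np.sign((a-b)[1]); print("yaw",np.degrees(np.arctan2(d[1],d[0])))
print("px",xs.min(),xs.max(),ys.min(),ys.max()); c=(xs.min()+xs.max())/2
for z in(.042,.045,.05): print(z,[onz(C,(c,v),z).round(4).tolist() for v in(ys.min(),ys.max()+1)])
E
```

```text
12.35 [0.4785 0.207  0.171 ] [[-0.193, 0.981, -0.004], [0.981, 0.193, -0.001], [0.0, -0.004, -1.0]] [ 0.18  0.39  1.62  0.    1.14 -0.01]
[([289.9, 182.1], [270, 138, 41, 92, 3482]), ([289.4, 257.7], [271, 235, 38, 46, 1505])]
yaw 101.12250066855778
px 270 310 138 280
0.042 [[0.4706, 0.2563, 0.042], [0.4937, 0.1422, 0.042]]
0.045 [[0.4705, 0.2566, 0.045], [0.4933, 0.1438, 0.045]]
0.05 [[0.4704, 0.257, 0.05], [0.4927, 0.1464, 0.05]]
```

Request:
move_arm(grip=[-1, -1, -1, -1, -1, -1, -1], translation=[[0.002, 0, -0.04], [0, 0, -0.04], [0, 0, -0.04], [0, 0, -0.025], [0, 0, -0.013], [0, 0, -0.006], [0, 0, 0]], delta_rot=[[0, 0, 0], [0, 0, 0], [0, 0, 0], [0, 0, 0], [0, 0, 0], [0, 0, 0], [0, 0, 0]])

```text
t: 13.05
tcp_pos: [0.4814, 0.207, 0.0418]
orientation: [[-0.193, 0.981, 0.001], [0.981, 0.193, 0.0], [0.0, 0.001, -1.0]]
ft_force: [-0.5, 0.8, 0.3]
gripper_width: 0.0883
finger_force: 0.0
```

Request:
move_arm(grip=[1, 1, 1, 1, 1, 1, 1, 1, 1, 1], translation=[[0, 0, 0], [0, 0, 0], [0, 0, 0], [0, 0, 0], [0, 0, 0], [0, 0, 0], [0, 0, 0], [0, 0, 0], [0, 0, 0], [0, 0, 0]], delta_rot=[[0, 0, 0], [0, 0, 0], [0, 0, 0], [0, 0, 0], [0, 0, 0], [0, 0, 0], [0, 0, 0], [0, 0, 0], [0, 0, 0], [0, 0, 0]], newtons=12)

```text
t: 14.05
tcp_pos: [0.481, 0.207, 0.0413]
orientation: [[-0.193, 0.981, -0.0], [0.981, 0.193, -0.0], [0.0, -0.0, -1.0]]
ft_force: [-0.4, -0.7, -0.1]
gripper_width: 0.0294
finger_force: 12.0
```

Request:
move_arm(grip=[1, 1, 1, 1, 1, 1], translation=[[0, 0, 0.01], [0, 0, 0.03], [0, 0, 0.045], [0, 0, 0.045], [0, 0, 0.035], [0, 0, 0]], delta_rot=[[0, 0, 0], [0, 0, 0], [0, 0, 0], [0, 0, 0], [0, 0, 0], [0, 0, 0]])

```text
t: 14.65
tcp_pos: [0.4824, 0.2074, 0.1773]
orientation: [[-0.193, 0.981, 0.007], [0.981, 0.193, 0.001], [-0.0, 0.007, -1.0]]
ft_force: [0.1, -0.3, -2.0]
gripper_width: 0.0294
finger_force: 12.0
```

Request:
move_arm(grip=[1, 1, 1, 1, 1, 1, 1, 1, 1, 1], translation=[[0.0055, -0.021, 0], [0.0121, -0.0462, 0], [0.0121, -0.0462, 0], [0.0121, -0.0462, 0], [0.0121, -0.0462, 0], [0.0121, -0.0462, 0], [0.0121, -0.0462, 0], [0.0121, -0.0462, 0], [0.0121, -0.0462, 0], [0.0063, -0.0244, 0]], delta_rot=[[0, 0, -0.0036], [0, 0, -0.0036], [0, 0, -0.0036], [0, 0, -0.0036], [0, 0, -0.0036], [0, 0, -0.0036], [0, 0, -0.0036], [0, 0, -0.0036], [0, 0, -0.0036], [0, 0, -0.0036]])

```text
t: 15.65
tcp_pos: [0.5677, -0.1274, 0.1721]
orientation: [[-0.078, 0.997, -0.002], [0.997, 0.078, 0.0], [0.001, -0.002, -1.0]]
ft_force: [-0.1, 1.0, -1.2]
gripper_width: 0.0294
finger_force: 12.0
```

Request:
move_arm(grip=[1, 1], translation=[[0, 0, 0], [0, 0, 0]], delta_rot=[[0, 0, 0], [0, 0, 0]])

```text
t: 15.85
tcp_pos: [0.5675, -0.1241, 0.1726]
orientation: [[-0.081, 0.997, -0.001], [0.997, 0.081, 0.001], [0.001, -0.001, -1.0]]
ft_force: [0.3, -0.2, -1.3]
gripper_width: 0.0297
finger_force: 12.0
```

```bash
python3 - <<'E'
from h import *
import pickle
C=cal("wrist"); i=read_camera("wrist"); cv2.imwrite("pics/w_lay.png",i); pickle.dump(C,open("w_lay.pkl","wb"))
s=sense(); print(s['t'],s['tcp_pos'].round(4), s['orientation'].round(3).tolist(), s['gripper_width'])
E
```

```text
15.9 [ 0.5675 -0.1236  0.1729] [[-0.082, 0.997, -0.001], [0.997, 0.082, 0.001], [0.001, -0.001, -1.0]] 0.02912961681176262
```

View pics/w_lay.png

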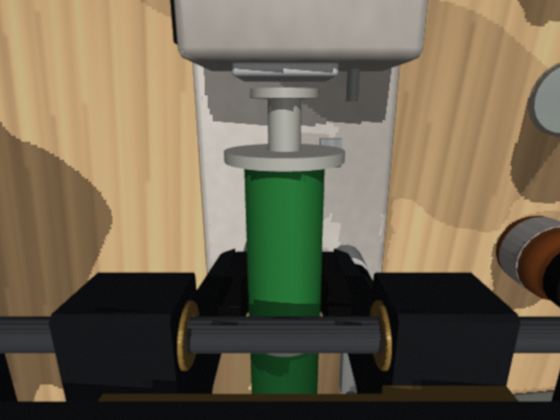

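The cartridge hangs straight in the jaws: flange at rows 146–168, plunger end at row 92, short of the pusher plate (row 70). I check the axial grasp offset.

```bash
python3 - <<'E'
from h import *
import pickle
C=pickle.load(open("w_lay.pkl","rb")); i=cv2.imread("pics/w_lay.png")
g=cv2.cvtColor(i,cv2.COLOR_BGR2HSV)
print([(r,g[r,285].tolist()) for r in range(140,178,2)])
O=np.array([.5685,-.134]); yw=np.radians(4.7); X=np.array([np.cos(yw),np.sin(yw)]); Y=np.array([-X[1],X[0]])
tc=np.array([.5675,-.1236]); axz=.1729+.005
f=lambda uv,z:(lambda p:((p-O)@X*1e3,(p-O)@Y*1e3))(onz(C,uv,z)[:2])
print("tcp pump",(tc-O)@X*1e3,(tc-O)@Y*1e3)
print("flange front top",f((285,168),axz+.022),"barrel start",f((285,171),axz+.015),"flange rear top edge", f((285,147),axz+.022), "plunger end",f((285,91),axz))
print("barrel cols",[f((u,200),axz)[0] for u in(246,324)])
# stop plate from previous pics: top of arms, rear face
for n,pts in(("w_knob",((171,104),(176,168))),("w_pump",((268,134),(322,132)))):
    D=pickle.load(open(n+".pkl","rb")); print(n,[[round(float(v)*1e3,1) for v in ((onz(D,p,.074)[:2]-O)@X,(onz(D,p,.074)[:2]-O)@Y)] for p in pts])
E
```

```text
[(140, [30, 15, 173]), (142, [24, 15, 175]), (144, [30, 13, 172]), (146, [27, 15, 173]), (148, [30, 13, 172]), (150, [27, 15, 171]), (152, [26, 15, 119]), (154, [25, 15, 101]), (156, [30, 13, 101]), (158, [34, 14, 145]), (160, [30, 13, 173]), (162, [27, 15, 173]), (164, [24, 15, 173]), (166, [27, 15, 172]), (168, [27, 15, 173]), (170, [41, 18, 158]), (172, [62, 100, 74]), (174, [67, 171, 61]), (176, [67, 167, 61])]
tcp pump -0.14447689706561134 10.446967331537628
flange front top (np.float64(-0.5810160235225554), np.float64(64.49595618183643)) barrel start (np.float64(-0.5777353952564239), np.float64(62.29322914374683)) flange rear top edge (np.float64(-0.5797476296913558), np.float64(70.79708242049647)) plunger end (np.float64(-0.5646965773330237), np.float64(87.42411122938404))
barrel cols [np.float64(-15.243513542098782), np.float64(14.091092884278016)]
w_knob [[23.5, 47.7], [-22.8, 47.5]]
w_pump [[-23.7, 54.7], [23.4, 53.3]]
```

Request:
move_arm(grip=[1, 1, 1, 1, 1, 1, 1, 1], translation=[[0.0005, 0, -0.02], [0, 0, -0.03], [0, 0, -0.03], [0, 0, -0.02], [0, 0, -0.012], [0, 0, -0.006], [0, 0, -0.004], [0, 0, 0]], delta_rot=[[0, 0, 0], [0, 0, 0], [0, 0, 0], [0, 0, 0], [0, 0, 0], [0, 0, 0], [0, 0, 0], [0, 0, 0]])

```text
t: 16.7
tcp_pos: [0.5684, -0.1247, 0.0761]
orientation: [[-0.081, 0.997, 0.0], [0.997, 0.081, -0.0], [-0.0, 0.0, -1.0]]
ft_force: [0.1, -1.3, -1.4]
gripper_width: 0.0295
finger_force: 12.0
```

Request:
move_arm(grip=[1, 1, 1, 1], translation=[[0, 0, -0.0025], [0, 0, -0.0025], [0, 0, 0], [0, 0, 0]], delta_rot=[[0, 0, 0], [0, 0, 0], [0, 0, 0], [0, 0, 0]])

```text
t: 17.1
tcp_pos: [0.5683, -0.125, 0.0719]
orientation: [[-0.081, 0.997, 0.0], [0.997, 0.081, -0.0], [-0.0, 0.0, -1.0]]
ft_force: [-0.2, -0.1, -1.5]
gripper_width: 0.0295
finger_force: 12.0
```

Request:
move_arm(grip=[1, 1, 1, 1, 1], translation=[[0, 0, -0.00125], [0, 0, -0.00125], [0, 0, -0.00125], [0, 0, -0.00125], [0, 0, 0]], delta_rot=[[0, 0, 0], [0, 0, 0], [0, 0, 0], [0, 0, 0], [0, 0, 0]])

```text
t: 17.6
tcp_pos: [0.5682, -0.1249, 0.0676]
orientation: [[-0.081, 0.997, -0.0], [0.997, 0.081, 0.0], [0.0, -0.0, -1.0]]
ft_force: [-0.1, -0.4, -1.8]
gripper_width: 0.0291
finger_force: 12.0
```

Request:
move_arm(grip=[1, 1, 1], translation=[[0, 0, -0.00125], [0, 0, 0], [0, 0, 0]], delta_rot=[[0, 0, 0], [0, 0, 0], [0, 0, 0]])

```text
t: 17.9
tcp_pos: [0.5683, -0.125, 0.0669]
orientation: [[-0.081, 0.997, 0.0], [0.997, 0.081, -0.0], [-0.0, 0.0, -1.0]]
ft_force: [-0.2, 0.3, 0.5]
gripper_width: 0.0296
finger_force: 12.0
```

Request:
move_arm(grip=[1, 1, 1], translation=[[0, 0, -0.0006], [0, 0, 0], [0, 0, 0]], delta_rot=[[0, 0, 0], [0, 0, 0], [0, 0, 0]])

```text
t: 18.2
tcp_pos: [0.5684, -0.125, 0.0668]
orientation: [[-0.081, 0.997, 0.0], [0.997, 0.081, -0.0], [-0.0, 0.0, -1.0]]
ft_force: [-2.8, 0.5, 5.8]
gripper_width: 0.0293
finger_force: 11.9
```

Request:
move_arm(grip=[0.1, 0.1, 0.1, 0.1], translation=[[0, 0, 0], [0, 0, 0], [0, 0, 0], [-0.0006, 0, 0]], delta_rot=[[0, 0, 0], [0, 0, 0], [0, 0, 0], [0, 0, 0]])

```text
t: 18.6
tcp_pos: [0.5678, -0.1249, 0.0661]
orientation: [[-0.081, 0.997, -0.0], [0.997, 0.081, 0.0], [0.0, -0.0, -1.0]]
ft_force: [0.2, -1.2, 0.5]
gripper_width: 0.0396
finger_force: 0.0
```

Request:
move_arm(grip=[1, 1, 1, 1, 1], translation=[[0, 0, 0], [0, 0, 0], [0, 0, 0], [0, 0, 0], [0, 0, 0]], delta_rot=[[0, 0, 0], [0, 0, 0], [0, 0, 0], [0, 0, 0], [0, 0, 0]], newtons=6)

```text
t: 19.1
tcp_pos: [0.5677, -0.125, 0.0663]
orientation: [[-0.081, 0.997, -0.0], [0.997, 0.081, 0.0], [0.0, -0.0, -1.0]]
ft_force: [-0.5, -0.5, 0.0]
gripper_width: 0.0296
finger_force: 6.0
```

Request:
move_arm(grip=[1, 1, 1, 1, 1], translation=[[0.0001, -0.00125, 0], [0.0001, -0.00125, 0], [0.0001, -0.00125, 0], [0.0001, -0.00125, 0], [0, 0, 0]], delta_rot=[[0, 0, 0], [0, 0, 0], [0, 0, 0], [0, 0, 0], [0, 0, 0]])

```text
t: 19.6
tcp_pos: [0.5681, -0.1291, 0.0662]
orientation: [[-0.081, 0.997, -0.0], [0.997, 0.081, -0.0], [-0.0, -0.0, -1.0]]
ft_force: [-1.2, 1.3, -0.8]
gripper_width: 0.0296
finger_force: 6.0
```

Request:
move_arm(grip=[1, 1, 1], translation=[[0.0001, -0.00125, 0], [0.0001, -0.00125, 0], [0, 0, 0]], delta_rot=[[0, 0, 0], [0, 0, 0], [0, 0, 0]])

```text
t: 19.9
tcp_pos: [0.5682, -0.1311, 0.0663]
orientation: [[-0.081, 0.997, -0.0], [0.997, 0.081, -0.0], [-0.0, -0.0, -1.0]]
ft_force: [-1.4, 0.2, -0.9]
gripper_width: 0.0296
finger_force: 6.0
```

Request:
move_arm(grip=[1, 1, 1], translation=[[0.0001, -0.00125, 0], [0, 0, 0], [0, 0, 0]], delta_rot=[[0, 0, 0], [0, 0, 0], [0, 0, 0]])

```text
t: 20.2
tcp_pos: [0.5683, -0.1321, 0.0663]
orientation: [[-0.081, 0.997, -0.0], [0.997, 0.081, -0.0], [-0.0, -0.0, -1.0]]
ft_force: [-0.9, 0.5, 0.1]
gripper_width: 0.0298
finger_force: 6.0
```

Request:
move_arm(grip=[1, 1], translation=[[0.0001, -0.00125, 0], [0, 0, 0]], delta_rot=[[0, 0, 0], [0, 0, 0]])

```text
t: 20.4
tcp_pos: [0.5684, -0.133, 0.0663]
orientation: [[-0.081, 0.997, -0.0], [0.997, 0.081, 0.0], [0.0, -0.0, -1.0]]
ft_force: [-1.4, 0.7, -0.1]
gripper_width: 0.0292
finger_force: 6.0
```

Request:
move_arm(grip=[1, 1], translation=[[0.0001, -0.00125, 0], [0, 0, 0]], delta_rot=[[0, 0, 0], [0, 0, 0]])

```text
t: 20.6
tcp_pos: [0.5685, -0.134, 0.0663]
orientation: [[-0.081, 0.997, -0.0], [0.997, 0.081, -0.0], [-0.0, -0.0, -1.0]]
ft_force: [-1.4, 0.7, -0.2]
gripper_width: 0.0294
finger_force: 6.0
```

Request:
move_arm(grip=[1, 1], translation=[[0.0001, -0.00125, 0], [0, 0, 0]], delta_rot=[[0, 0, 0], [0, 0, 0]])

```text
t: 20.8
tcp_pos: [0.5686, -0.1351, 0.0663]
orientation: [[-0.081, 0.997, 0.0], [0.997, 0.081, -0.0], [-0.0, 0.0, -1.0]]
ft_force: [-1.9, 0.6, -0.8]
gripper_width: 0.0295
finger_force: 6.0
```

Request:
move_arm(grip=[1, 1], translation=[[0.0001, -0.00125, 0], [0, 0, 0]], delta_rot=[[0, 0, 0], [0, 0, 0]])

```text
t: 21.0
tcp_pos: [0.5687, -0.1361, 0.0663]
orientation: [[-0.081, 0.997, 0.0], [0.997, 0.081, -0.0], [-0.0, 0.0, -1.0]]
ft_force: [-2.8, 1.1, -0.1]
gripper_width: 0.0292
finger_force: 6.0
```

Request:
move_arm(grip=[1, 1], translation=[[0.0001, -0.00125, 0], [0, 0, 0]], delta_rot=[[0, 0, 0], [0, 0, 0]])

```text
t: 21.2
tcp_pos: [0.5687, -0.137, 0.0663]
orientation: [[-0.081, 0.997, -0.0], [0.997, 0.081, 0.0], [0.0, -0.0, -1.0]]
ft_force: [-2.3, 1.8, -0.2]
gripper_width: 0.0295
finger_force: 6.0
```

Request:
move_arm(grip=[1, 1], translation=[[0.0001, -0.00125, 0], [0, 0, 0]], delta_rot=[[0, 0, 0], [0, 0, 0]])

```text
t: 21.4
tcp_pos: [0.5687, -0.1372, 0.0662]
orientation: [[-0.081, 0.997, -0.0], [0.997, 0.081, 0.002], [0.002, -0.0, -1.0]]
ft_force: [-1.5, 5.8, 1.5]
gripper_width: 0.0295
finger_force: 6.0
```

Request:
move_arm(grip=[1, 1], translation=[[0, -0.0005, 0], [0, 0, 0]], delta_rot=[[0, 0, 0], [0, 0, 0]])

```text
t: 21.6
tcp_pos: [0.5687, -0.1372, 0.0662]
orientation: [[-0.081, 0.997, -0.001], [0.997, 0.081, 0.002], [0.002, -0.0, -1.0]]
ft_force: [-1.7, 9.0, 1.8]
gripper_width: 0.0293
finger_force: 6.0
```

Request:
move_arm(grip=[0.5, 0, -0.4, -0.4, -0.4, -0.4], translation=[[0, 0, 0], [0, 0, 0], [0, 0, 0], [0, 0, 0], [0, 0, 0], [0, 0, 0]], delta_rot=[[0, 0, 0], [0, 0, 0], [0, 0, 0], [0, 0, 0], [0, 0, 0], [0, 0, 0]])

```text
t: 22.2
tcp_pos: [0.5689, -0.1385, 0.0663]
orientation: [[-0.081, 0.997, 0.0], [0.997, 0.081, -0.0], [-0.0, 0.0, -1.0]]
ft_force: [-0.1, 1.1, -0.2]
gripper_width: 0.0615
finger_force: 0.0
```

Request:
move_arm(grip=[-0.4, -0.4, -0.4, -0.4, -1, -1], translation=[[0, 0, 0.02], [0, 0, 0.04], [0, 0, 0.05], [0, 0, 0.05], [0, 0, 0.03], [0, 0, 0]], delta_rot=[[0, 0, 0], [0, 0, 0], [0, 0, 0], [0, 0, 0], [0, 0, 0], [0, 0, 0]])

```text
t: 22.8
tcp_pos: [0.5699, -0.1388, 0.2219]
orientation: [[-0.081, 0.997, 0.006], [0.997, 0.081, -0.003], [-0.003, 0.006, -1.0]]
ft_force: [0.1, -0.6, -0.8]
gripper_width: 0.0752
finger_force: 0.0
```

```bash
python3 - <<'E'
from h import *
import pickle
C=cal("wrist"); i=read_camera("wrist"); cv2.imwrite("pics/w_seat.png",i); pickle.dump(C,open("w_seat.pkl","wb"))
s=sense(); print(s['t'],s['tcp_pos'].round(4), s['orientation'].round(3).tolist(), s['gripper_width'])
cv2.imwrite("pics/seatcrop.png",cv2.resize(i[60:260,200:400],None,fx=2.9,fy=2.9,interpolation=cv2.INTER_CUBIC))
E
```

```text
22.85 [ 0.5691 -0.1385  0.2193] [[-0.081, 0.997, 0.002], [0.997, 0.081, -0.001], [-0.001, 0.002, -1.0]] 0.07968264635415628
```

View pics/seatcrop.png

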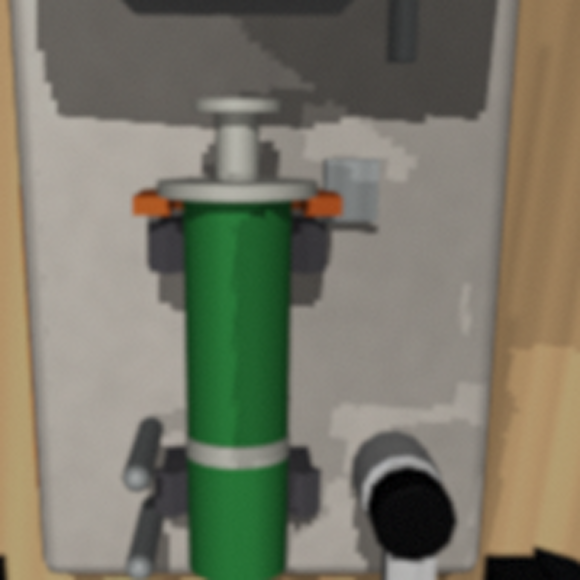

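The crop shows the flange (238,188) sitting against the orange plate's arms (150,203) and (325,203). The barrel lies in both saddles, and the 9 N response without motion fits that. Back to the knob.

Request:
move_arm(grip=[-1, -1, -1, -1, -1, -1, -1, -1, -1, -1], translation=[[0.019, -0.0385, 0], [0.019, -0.0385, 0], [0.019, -0.0385, 0], [0.019, -0.0385, 0], [0, 0, -0.03], [0, 0, -0.04], [0, 0, -0.03], [0, 0, -0.018], [0, 0, -0.0085], [0, 0, 0]], delta_rot=[[0, 0, 0], [0, 0, 0], [0, 0, 0], [0, 0, 0], [0, 0, 0], [0, 0, 0], [0, 0, 0], [0, 0, 0], [0, 0, 0], [0, 0, 0]])

```text
t: 23.85
tcp_pos: [0.6294, -0.2614, 0.1163]
orientation: [[-0.081, 0.997, -0.001], [0.997, 0.081, 0.001], [0.001, -0.001, -1.0]]
ft_force: [-0.5, 0.4, 0.2]
gripper_width: 0.0883
finger_force: 0.0
```

Request:
move_arm(grip=[1, 1, 1, 1, 1, 1, 1, 1, 1, 1], translation=[[0, 0, 0], [0, 0, 0], [0, 0, 0], [0, 0, 0], [0, 0, 0], [0, 0, 0], [0, 0, 0], [0, 0, 0], [0, 0, 0], [0, 0, 0]], delta_rot=[[0, 0, 0], [0, 0, 0], [0, 0, 0], [0, 0, 0], [0, 0, 0], [0, 0, 0], [0, 0, 0], [0, 0, 0], [0, 0, 0], [0, 0, 0]], newtons=40)

```text
t: 24.85
tcp_pos: [0.6297, -0.2615, 0.1171]
orientation: [[-0.081, 0.997, 0.0], [0.997, 0.081, -0.0], [-0.0, 0.0, -1.0]]
ft_force: [1.2, 0.6, -0.2]
gripper_width: 0.0207
finger_force: 40.0
```

Request:
move_arm(grip=[1, 1], translation=[[0, 0, 0], [0, 0, 0]], delta_rot=[[0, 0, 0], [0, 0, 0]])

```text
t: 25.05
tcp_pos: [0.6297, -0.2616, 0.1171]
orientation: [[-0.081, 0.997, 0.0], [0.997, 0.081, -0.0], [-0.0, 0.0, -1.0]]
ft_force: [1.2, 0.6, 0.9]
gripper_width: 0.0208
finger_force: 40.0
```

Request:
move_arm(grip=[1, 1, 1, 1, 1, 1, 1, 1, 1, 1], translation=[[0, 0, 0.004], [0, 0, 0.004], [0, 0, 0.004], [0, 0, 0.004], [0, 0, 0.004], [0, 0, 0.004], [0, 0, 0.004], [0, 0, 0.004], [0, 0, 0.005], [0, 0, 0]], delta_rot=[[0, 0, 0], [0, 0, 0], [0, 0, 0], [0, 0, 0], [0, 0, 0], [0, 0, 0], [0, 0, 0], [0, 0, 0], [0, 0, 0], [0, 0, 0]])

```text
t: 26.05
tcp_pos: [0.6296, -0.2613, 0.1471]
orientation: [[-0.081, 0.997, -0.0], [0.997, 0.081, 0.0], [0.0, -0.0, -1.0]]
ft_force: [-0.8, 3.2, -9.2]
gripper_width: 0.0207
finger_force: 40.0
```

Request:
move_arm(grip=[1, 1, 1, 1, 1, 1, 1, 1, 1], translation=[[-0.0102, -0.0006, 0], [-0.0102, 0.0003, 0], [-0.0101, 0.0012, 0], [-0.01, 0.0021, 0], [-0.0098, 0.0029, 0], [-0.0095, 0.0038, 0], [-0.0091, 0.0046, 0], [-0.0087, 0.0054, 0], [-0.0082, 0.0061, 0]], delta_rot=[[0, 0, -0.0278], [0, 0, -0.0278], [0, 0, -0.0278], [0, 0, -0.0278], [0, 0, -0.0278], [0, 0, -0.0278], [0, 0, -0.0278], [0, 0, -0.0278], [0, 0, -0.0278]])

```text
t: 26.95
tcp_pos: [0.5614, -0.2403, 0.1469]
orientation: [[0.651, 0.759, 0.002], [0.759, -0.651, 0.0], [0.002, 0.001, -1.0]]
ft_force: [4.9, 6.1, -9.8]
gripper_width: 0.0211
finger_force: 40.0
```

Request:
move_arm(grip=[1, 1, 1, 1, 1, 1, 1, 1, 1, 1], translation=[[-0.0076, 0.0068, 0], [-0.007, 0.0074, 0], [-0.0063, 0.008, 0], [-0.0056, 0.0085, 0], [-0.0048, 0.009, 0], [-0.004, 0.0094, 0], [-0.0032, 0.0097, 0], [-0.0024, 0.0099, 0], [-0.0014, 0.0101, 0], [0, 0, 0]], delta_rot=[[0, 0, -0.0278], [0, 0, -0.0278], [0, 0, -0.0278], [0, 0, -0.0278], [0, 0, -0.0278], [0, 0, -0.0278], [0, 0, -0.0278], [0, 0, -0.0278], [0, 0, -0.0278], [0, 0, 0]])

```text
t: 27.95
tcp_pos: [0.5283, -0.1775, 0.1476]
orientation: [[0.997, 0.078, 0.004], [0.078, -0.997, -0.001], [0.004, 0.002, -1.0]]
ft_force: [6.9, 2.3, -10.6]
gripper_width: 0.021
finger_force: 40.0
```

Request:
move_arm(grip=[1, 1, 1, 1, 1, 1, 1, 1, 1], translation=[[0.001, -0.0006, 0], [0, 0, -0.0025], [0, 0, -0.0025], [0, 0, -0.0025], [0, 0, -0.0025], [0, 0, -0.0025], [0, 0, -0.0025], [0, 0, -0.0025], [0, 0, 0]], delta_rot=[[0, 0, 0], [0, 0, 0], [0, 0, 0], [0, 0, 0], [0, 0, 0], [0, 0, 0], [0, 0, 0], [0, 0, 0], [0, 0, 0]])

```text
t: 28.85
tcp_pos: [0.5285, -0.1784, 0.1329]
orientation: [[0.997, 0.08, 0.002], [0.08, -0.997, -0.0], [0.002, 0.001, -1.0]]
ft_force: [3.8, 3.8, -8.3]
gripper_width: 0.0206
finger_force: 40.0
```

Request:
move_arm(grip=[1, 1, 1], translation=[[0, 0, -0.0025], [0, 0, -0.0015], [0, 0, 0]], delta_rot=[[0, 0, 0], [0, 0, 0], [0, 0, 0]])

```text
t: 29.15
tcp_pos: [0.5285, -0.1784, 0.1298]
orientation: [[0.997, 0.08, 0.002], [0.08, -0.997, -0.001], [0.002, 0.001, -1.0]]
ft_force: [3.8, 3.2, -9.0]
gripper_width: 0.0207
finger_force: 40.0
```

Request:
move_arm(grip=[1, 1, 1], translation=[[0, 0, -0.00125], [0, 0, -0.00125], [0, 0, 0]], delta_rot=[[0, 0, 0], [0, 0, 0], [0, 0, 0]])

```text
t: 29.45
tcp_pos: [0.5285, -0.1785, 0.1279]
orientation: [[0.997, 0.08, 0.002], [0.08, -0.997, -0.001], [0.002, 0.001, -1.0]]
ft_force: [4.0, 2.9, -8.3]
gripper_width: 0.0206
finger_force: 40.0
```

Request:
move_arm(grip=[1, 1], translation=[[0, 0, -0.0006], [0, 0, 0]], delta_rot=[[0, 0, 0], [0, 0, 0]])

```text
t: 29.65
tcp_pos: [0.5285, -0.1784, 0.1275]
orientation: [[0.997, 0.08, 0.002], [0.08, -0.997, -0.001], [0.002, 0.001, -1.0]]
ft_force: [4.0, 4.5, -7.4]
gripper_width: 0.0211
finger_force: 40.0
```

Request:
move_arm(grip=[1, 1], translation=[[0, 0, -0.0006], [0, 0, 0]], delta_rot=[[0, 0, 0], [0, 0, 0]])

```text
t: 29.85
tcp_pos: [0.5285, -0.1785, 0.1271]
orientation: [[0.997, 0.08, 0.002], [0.08, -0.997, -0.001], [0.002, 0.001, -1.0]]
ft_force: [3.9, 3.3, -6.6]
gripper_width: 0.0209
finger_force: 40.0
```

Request:
move_arm(grip=[1, 1], translation=[[0, 0, -0.0005], [0, 0, 0]], delta_rot=[[0, 0, 0], [0, 0, 0]])

```text
t: 30.05
tcp_pos: [0.5285, -0.1785, 0.127]
orientation: [[0.997, 0.08, 0.002], [0.08, -0.997, -0.001], [0.002, 0.001, -1.0]]
ft_force: [3.3, 4.0, -3.2]
gripper_width: 0.0208
finger_force: 40.0
```

Request:
move_arm(grip=[1, 1], translation=[[0, 0, -0.0005], [0, 0, 0]], delta_rot=[[0, 0, 0], [0, 0, 0]])

```text
t: 30.25
tcp_pos: [0.5285, -0.1786, 0.1268]
orientation: [[0.997, 0.08, 0.002], [0.08, -0.997, -0.001], [0.002, 0.001, -1.0]]
ft_force: [1.6, 5.2, 3.8]
gripper_width: 0.0209
finger_force: 40.0
```

Request:
move_arm(grip=[0.5, 0, -0.5, -1, -1, -1, -1], translation=[[0, 0, 0], [0, 0, 0], [0, 0, 0], [0, 0, 0], [0, 0, 0], [0, 0, 0], [0, 0, 0]], delta_rot=[[0, 0, 0], [0, 0, 0], [0, 0, 0], [0, 0, 0], [0, 0, 0], [0, 0, 0], [0, 0, 0]])

```text
t: 30.95
tcp_pos: [0.5279, -0.1784, 0.1257]
orientation: [[0.997, 0.08, -0.0], [0.08, -0.997, -0.0], [-0.0, 0.0, -1.0]]
ft_force: [-0.2, -0.2, 0.1]
gripper_width: 0.0679
finger_force: 0.0
```

Request:
move_arm(grip=[-1, -1, -1, -1, -1, -1, -1], translation=[[0, 0, 0.02], [0, 0, 0.04], [0, 0, 0.04], [0, 0, 0.03], [-0.03, 0, 0], [-0.03, 0, 0], [0, 0, 0]], delta_rot=[[0, 0, 0], [0, 0, 0], [0, 0, 0], [0, 0, 0], [0, 0, 0], [0, 0, 0], [0, 0, 0]])

```text
t: 31.65
tcp_pos: [0.4784, -0.1782, 0.23]
orientation: [[0.997, 0.079, -0.0], [0.079, -0.997, -0.0], [-0.0, 0.0, -1.0]]
ft_force: [0.1, 0.0, 0.2]
gripper_width: 0.0881
finger_force: 0.0
```

```bash
python3 - <<'E'
from h import *
import pickle
C=cal("wrist"); i=read_camera("wrist"); cv2.imwrite("pics/w_end.png",i); pickle.dump(C,open("w_end.pkl","wb"))
s=sense(); print(s['t'],s['tcp_pos'].round(4))
t=read_camera("top"); c=read_camera("scene"); cv2.imwrite("pics/scene_end.png",c); cv2.imwrite("pics/top_end.png",t)
a=cv2.imread("pics/top0.png"); 
for n,lo,hi in(("red",(0,170,90),(6,255,255)),("green",(50,120,40),(75,255,255))): print(n,[b[0] for b in blobs(a,lo,hi)[0]],[b[0] for b in blobs(t,lo,hi)[0]])
cv2.imwrite("pics/end.png",np.hstack([cv2.resize(i,(400,300)),cv2.resize(c[190:350,150:363],(400,300),interpolation=cv2.INTER_CUBIC)]))
E
```

```text
31.7 [ 0.4796 -0.1784  0.2301]
red [[197.3, 119.1], [214.5, 188.9], [189.1, 193.4], [380.1, 208.7]] [[197.6, 119.2], [214.4, 188.9], [188.7, 193.4]]
green [[221.2, 227.6], [195.4, 232.3]] [[349.8, 193.2], [369.7, 191.9], [381.7, 190.8]]
```

View pics/end.png

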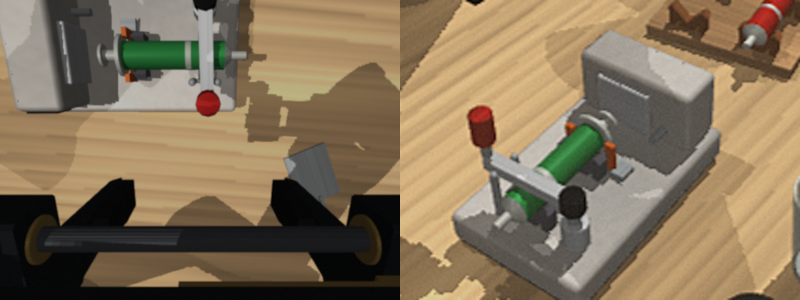

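The bar lies across the barrel between the prongs (wrist view 205,55, knob 207,103). The flange (118,55) is against the plate, and the red cartridge and red casting have not moved. Handing in.

```bash
python3 -c "
from plant import *
print(job_done())"
```

```text
the job is handed in; nothing more can be done
None
```

The job is handed in at about 32 s: the green cartridge lies in both saddles with its flange against the stop plate, and the bar is back between the prongs, clamping the barrel. I eased the bar down both times, pressed the cartridge with no more than about 12 N by the readings, and left the red cartridge, castings and cup untouched; no verdict came back.

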